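Index the seed meter to the blue station

ROBOT

A 6-joint arm with a two-finger parallel gripper is mounted at the origin on the work surface. World frame = base frame: x ahead of the robot, y to its left, z up, the work surface at z = 0. Lengths are in m, angles in rad, forces in N, time in s.
With the tool pointing down it reaches from about 0.225 to 0.875 m from the base axis. Payload 3.4 kg.
Tool frame: the origin (TCP) lies between the finger pads; the fingertips stand 25 mm ahead of it and the grasp point (between the pads) lies 6 mm ahead of it; z points along the fingers, y is the line along which they close (so a half turn about z gives the same grasp; the last joint's range is limited). The gripper opens to 85 mm and grips with 20 to 120 N. Pads are 22 mm wide; open, the fingers measure 114 mm over their backs; the gripper's body (76 mm by 85 mm) begins 54 mm behind the grasp point. The pads swing forward as they close: fully open they stand 13 mm farther back than shut.
Start: joints at [-1.336, 0.276, 1.505, -0, 1.361, -0.121], TCP at [0.2, -0.539, 0.256] pointing down, gripper open.
Joint ranges: [-2.89, 2.89], [-0.75, 2.08], [0.22, 2.7], [-1.18, 4.32], [0.11, 2.71], [-2.7, 2.7]. Speed limits (rad/s): [2.57, 2.57, 3.14, 3.14, 3.14, 3.14].

INTERFACE

Orientations are given as a unit quaternion [w, x, y, z].
In Python, from rig import manip, cams, ticket gives the robot as it stands.
- The arm moves only by the tool step_arm, never from a script. Its argument "increments" is a list of rows, each an object with "dp": the shift along the world's x, y, z each as a share of 0.2 m, from -1 to 1, a list of three; "yaw": the turn about the world's z as a share of 0.15 rad, from -1 to 1; "grip": the opening, from 0 (shut) to 1 (fully open). In form: [{"dp": [tx, ty, tz], "yaw": yaw, "grip": grip}, ...]. A call has 1 to 5 rows; each row shifts and turns the commanded pose from where the row before left it; what a row does not reach is not made up. A row lasts 1/8 s, in which the tool goes at most 62.5 mm and 10.7 degrees, less where a joint would pass 70% of its speed; a pose out of reach is approached as far as the arm can. A call with a number of a shift or a turn outside -1 to 1 is refused whole. A call with a gripper value outside its range is refused whole. The fingers move at their own pace and stop on an object; "squeeze" is the grip in N (left out, the last holds). Time passes only in rows, so rows that do not move let the fingers close. It gives the time, the measured TCP pose, the force, the opening and the grip force at its end, in the units of the state.
- manip.get_state(): the state, without advancing time (a new reading comes with each control period).
- cams.get_image(name): name is "scene" or "side" or "wrist"; returns the picture (400x640x3 uint8, blue, green, red); there is no depth.
- cams.get_calibration(name): a dict with "fx", "fy", "cx", "cy" (pixels), "extrinsics" (4x4, takes a point from camera to world coordinates). Camera axes: x right, y up, looking along -z (the intrinsics and any distortion apply to the point x, -y, -z); pixel columns grow to the right and rows downward; lengths in m; the calibration is good to about 2 mm. The wrist camera is an equidistant fisheye: a pixel r from the principal point sees the ray r / f radians off the axis. A picture is of the moment at which its call begins: read the wrist's pose just before it. get_calibration takes no time and is no camera call; for the wrist camera it gives the pose at the moment of the call.
- ticket.sign_off(): hands the job in; it is judged then, once.
The state is a dict: "clock": time; "qpos": joint angles; "qd": joint speeds; "effort": joint torques, N m; "position": TCP position; "ee_rot": TCP orientation; "contact_force": force on the tool from outside, world axes, zero at the start; "moment": the same for the moment, N m; "width": finger opening in m; "gripper_force": force on a finger pad.
Only numpy, scipy, OpenCV 4.12 (cv2) and the standard library are available. Lean on these libraries where they do the work, as an engineer would, in place of code of your own. Each camera call takes 0.05 s, during which the arm holds its last target. There are 200 camera calls.

TASK

Turn the black seed meter housing on its indexing stand to the blue station: lift the red plunger knob, swing the arm round until it points at the blue button, and let the plunger drop fully home in the slot there. Let go of the knob, and leave the zinc sprocket and the white brush retainer where they lie.

Things in the scene. Friction and masses are not known exactly. Their poses are not given: they have to be found in the camera images.
- knob_grip (a point): Centre (half-way up) of the red plunger knob, an upright cylinder 30 mm across and 30 mm high, 100 mm above the bench when home, on the head's arm 140 mm from the turning axis. Round: hold it with any finger direction, it may turn between the fingers. Clear below it by 14 mm: steel collar, 26 mm across, top 71 mm above the bench, on the arm, 34 mm wide, top at 62 mm.
- plunger (a joint): Lift of the red knob in m: 0 home, at most 0.032, straight up against a spring (7 N home, 10 N at full lift, plus 1.5 N weight). Under 16 mm its pin is caught in a slot of the stand; lifted more (20 to 27 mm is best) the head turns freely and the knob follows a circle of 140 mm radius. Let go, it drops; tapered slot mouths draw the pin in from about 12 mm either side.
- blue_station: Blue button, 30 mm across, 5 mm high, fixed on the base plate 180 mm from the turning axis, 40 mm straight outward of the blue slot. Origin: centre of its underside, 12 mm above the bench. Like buttons, yellow and green, mark other slots; white marks the starting slot. Slots are 40 degrees apart: the arm turns 40 or 80 degrees, the shorter way round, passing any slot between, knob lifted.
- index_base: Fixed stand: round dark steel plate, 396 mm across, 12 mm thick, with a slotted rail (top at 42 mm) along part of a 140 mm radius circle. Origin: on the head's vertical turning axis, at bench height. The black meter housing on the head reaches 120 mm above the bench within 62 mm of the axis; its chute reaches 87 mm from the axis, 98 mm high, opposite to the arm.
- sprocket_center (a point): Bystander: centre of a loose zinc chain sprocket lying flat, 88 mm in diameter, 12 mm high.
- retainer_center (a point): Bystander: centre of a loose white plastic brush retainer, 85 x 30 mm, 26 mm high.

How it is judged:
On the way:
1. the plunger is lifted clear of its slot, the knob at least 14 mm up (value of joint plunger above 0.014 m), for 0.1 s.
At the end, for the whole second after the job is handed in: The arm points at the blue button (knob centre within 45 mm of the button's seen from above, about 7 degrees either side), the plunger is home in that slot (knob at most 4 mm above its home height), and sprocket and brush retainer are within 20 mm of where they lay (horizontal distance between knob_grip and blue_station below 0.045 m and value of joint plunger below 0.004 m and distance of each of sprocket_center, retainer_center from where it was at the start of the episode below 0.02 m); the robot touches nothing.
It fails at once if the sprocket is pushed more than 20 mm (distance of sprocket_center from where it was at the start of the episode above 0.02 m).
It fails at once if the brush retainer is pushed more than 20 mm (distance of retainer_center from where it was at the start of the episode above 0.02 m).
It also fails if it takes over 42 s, if anything falls off the work surface, if the arm or the gripper's body presses on something with over 40 N, if the wrist force passes 120 N, or if a joint passes its speed limit or range.

## Working session

There is one attempt and no reset: what is moved stays moved. The work goes in short steps, Python scripts to look and compute and a tool call to move; the robot and the scene stay as the last step left them, time stands still between calls to the robot, and variables do not carry over. Pictures are saved under pics/ and viewed, at most 10 in all, crops included, and the job is handed in when it is done.

Besides the shell and the picture viewer there is one more tool, called after ">>>" as name(argument=value, ...) on one line, values as JSON. step_arm: Moves the arm, as the interface text tells. Shift numbers are shares of 0.2 m and turn numbers shares of 0.15 rad, none past 1 either way. Its arguments: {"type":"object","properties":{"increments":{"type":"array"},"squeeze":{"type":"number"}},"required":["increments"]}

```bash
mkdir -p pics; cat > h.py <<'E'
import numpy as np, cv2
from rig import manip, cams, ticket
def ray(cal,u,v):
    T=np.array(cal["extrinsics"]); d=np.array([(u-cal["cx"])/cal["fx"],-(v-cal["cy"])/cal["fy"],-1.])
    return T[:3,3],T[:3,:3]@d
def onplane(cal,u,v,z):
    o,d=ray(cal,u,v); return o+d*(z-o[2])/d[2]
def blobs(img,lo,hi,amin=40):
    m=cv2.inRange(cv2.cvtColor(img,cv2.COLOR_BGR2HSV),np.array(lo),np.array(hi))
    n,l,s,c=cv2.connectedComponentsWithStats(m)
    return [(int(s[i,4]),c[i].round(1).tolist(),s[i,:4].tolist()) for i in range(1,n) if s[i,4]>=amin]
R={'red0':((0,130,60),(8,255,255)),'red1':((172,130,60),(180,255,255)),'blue':((100,130,60),(128,255,255)),'yel':((20,130,80),(35,255,255)),'green':((42,100,50),(85,255,255))}
H={'red0':.1,'red1':.1}
E
python3 - <<'E'
from h import *
for n in("scene","side"):
    im=cams.get_image(n);cal=cams.get_calibration(n);cv2.imwrite(f"pics/{n}0.png",im)
    print(n,np.array(cal["extrinsics"])[:3,3].round(3))
    for k,(lo,hi) in R.items():
        for a,c,b in blobs(im,lo,hi): print(k,a,c,b,onplane(cal,*c,H.get(k,.016)).round(3))
print({k:cal[k] for k in cal if k!="extrinsics"}); print(manip.get_state())
E
```

```text
scene [1.048 0.145 0.836]
red0 1399 [592.1, 183.1] [564, 146, 62, 73] [0.317 0.61  0.1  ]
red0 124 [252.5, 185.6] [246, 179, 13, 16] [ 0.574 -0.162  0.1  ]
red1 55 [583.0, 199.9] [575, 194, 16, 13] [0.376 0.586 0.1  ]
red1 45 [599.7, 206.5] [594, 200, 14, 12] [0.384 0.622 0.1  ]
blue 132 [316.7, 258.6] [310, 253, 14, 13] [0.669 0.028 0.016]
blue 940 [619.1, 310.5] [598, 294, 42, 34] [0.588 0.691 0.016]
blue 41 [575.9, 306.0] [574, 302, 8, 15] [0.606 0.601 0.016]
blue 1310 [608.9, 349.3] [575, 319, 65, 53] [0.682 0.661 0.016]
blue 219 [593.3, 377.7] [578, 368, 32, 19] [0.749 0.626 0.016]
blue 54 [627.9, 388.3] [624, 385, 9, 8] [0.749 0.689 0.016]
blue 284 [204.4, 395.2] [183, 390, 42, 10] [ 1.006 -0.089  0.016]
yel 48 [592.5, 179.6] [588, 176, 10, 8] [0.221 0.665 0.016]
yel 119 [266.7, 246.2] [261, 241, 13, 12] [ 0.674 -0.095  0.016]
green 85 [251.0, 172.0] [246, 168, 11, 10] [ 0.479 -0.218  0.016]
green 442 [52.3, 191.8] [37, 181, 31, 22] [ 0.696 -0.678  0.016]
green 81 [637.2, 273.8] [634, 260, 6, 34] [0.482 0.741 0.016]
side [0.157 0.59  0.734]
red0 154 [344.0, 159.2] [339, 152, 11
[... 698 characters left out ...]
586443634}
{'clock': 0.1, 'qpos': array([-1.33603811e+00,  2.76535888e-01,  1.50600895e+00,  3.32999774e-05,
        1.36069028e+00, -1.20997122e-01]), 'qd': array([ 0.0006345 , -0.00098015, -0.00499578, -0.00234134,  0.00035258,
        0.00034851]), 'effort': array([ 8.94850346e-04, -4.17700839e+01, -2.46404296e+01, -1.79110889e-04,
        5.77951345e-03, -6.15357621e-06]), 'position': array([ 0.20017889, -0.53857618,  0.25552285]), 'ee_rot': array([-8.20829984e-04,  9.84221721e-01,  1.76937641e-01, -3.04323265e-05]), 'contact_force': array([-0.39248244,  0.84733581, -0.30623163]), 'moment': array([ 0.01511713, -0.01247395,  0.0626418 ]), 'gripper_force': 0.0, 'width': 0.0852251373893493}
```

View pics/scene0.png

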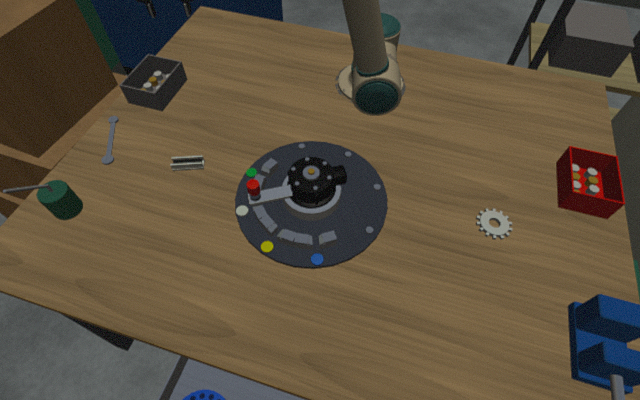

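View pics/side0.png

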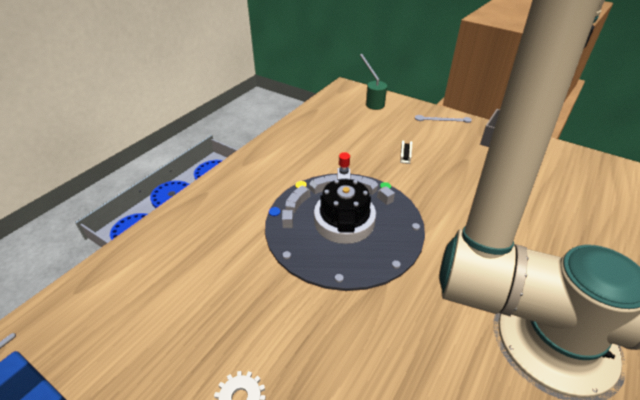

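```bash
cat > m.py <<'E'
from h import *
from scipy.optimize import least_squares
S,D=cams.get_calibration("scene"),cams.get_calibration("side")
im=cv2.imread("pics/scene0.png")
w=[b for b in blobs(im,(0,0,130),(179,70,255),30) if 225<b[1][0]<260 and 195<b[1][1]<225]; print(w)
def tri(p,q):
    o1,d1=ray(S,*p);o2,d2=ray(D,*q);A=np.stack([d1,-d2],1);t=np.linalg.lstsq(A,o2-o1,rcond=None)[0]
    return (o1+d1*t[0]+o2+d2*t[1])/2
print("knob",tri((252.5,185.6),(344.,159.2)).round(4))
B=np.array([(onplane(S,*p,.017)+onplane(D,*q,.017))[:2]/2 for p,q in (((316.7,258.6),(274.3,211.1)),((266.7,246.2),(300.2,183.5)),((251,172),(385,184.5)))])
f=lambda x:np.r_[[B[i]-x[:2]-.18*np.array([np.cos(x[2]+a),np.sin(x[2]+a)]) for i,a in enumerate(np.radians([80,40,-40]))]].ravel()
r=least_squares(f,[.5,-.03,-1.]);c=r.x[:2];print("centre",c.round(4),"az",np.degrees(r.x[2]).round(2),"res",r.fun.round(4))
for a in range(0,81,10):
    t=r.x[2]+np.radians(a);print(a,(c+.14*np.array([np.cos(t),np.sin(t)])).round(4))
E
python3 m.py
```

```text
[(89, [241.5, 210.0], [236, 206, 12, 9])]
knob [ 0.5777 -0.1583  0.1048]
centre [ 0.5042 -0.042 ] az -57.29 res [-0.0005  0.0005  0.0008 -0.0007 -0.0002  0.0002]
0 [ 0.5799 -0.1598]
10 [ 0.5992 -0.1449]
20 [ 0.6156 -0.1268]
30 [ 0.6286 -0.1062]
40 [ 0.6379 -0.0836]
50 [ 0.6431 -0.0598]
60 [ 0.6441 -0.0354]
70 [ 0.6408 -0.0112]
80 [0.6334 0.0121]
```

>>> step_arm(increments=[{"dp": [0.19, 0.19, 0], "yaw": 0, "grip": 1}, {"dp": [0.19, 0.19, 0], "yaw": 0, "grip": 1}, {"dp": [0.19, 0.19, 0], "yaw": 0, "grip": 1}, {"dp": [0.19, 0.19, 0], "yaw": 0, "grip": 1}, {"dp": [0.19, 0.19, 0], "yaw": 0, "grip": 1}])

```text
clock: 0.72
position: [0.3912, -0.3475, 0.256]
ee_rot: [-0.0, 0.984, 0.177, -0.0]
contact_force: [0.4, 0.2, -0.4]
width: 0.085
gripper_force: 0.0
```

>>> step_arm(increments=[{"dp": [0.19, 0.19, 0], "yaw": 0, "grip": 1}, {"dp": [0.19, 0.19, 0], "yaw": 0, "grip": 1}, {"dp": [0.19, 0.19, 0], "yaw": 0, "grip": 1}, {"dp": [0.19, 0.19, 0], "yaw": 0, "grip": 1}, {"dp": [0, 0, 0], "yaw": 0, "grip": 1}])

```text
clock: 1.35
position: [0.5443, -0.1941, 0.2556]
ee_rot: [-0.001, 0.984, 0.179, 0.0]
contact_force: [-0.9, -0.2, 0.5]
width: 0.0855
gripper_force: 0.0
```

>>> step_arm(increments=[{"dp": [0.178, 0.172, 0], "yaw": 0, "grip": 1}, {"dp": [0, 0, -0.2], "yaw": 0, "grip": 1}, {"dp": [0, 0, -0.1], "yaw": 0, "grip": 1}, {"dp": [0, 0, 0], "yaw": 0, "grip": 1}])

```text
clock: 1.85
position: [0.576, -0.1628, 0.1943]
ee_rot: [-0.001, 0.984, 0.177, -0.002]
contact_force: [-0.3, 0.7, 0.7]
width: 0.0853
gripper_force: 0.0
```

```bash
python3 - <<'E'
from h import *
p=manip.get_state()["position"];cal=cams.get_calibration("wrist");im=cams.get_image("wrist");cv2.imwrite("pics/w1.png",im);print(p)
T=np.array(cal["extrinsics"])
for k in('red0','red1','blue','yel'):
    for a,c,b in blobs(im,*R[k],80):
        x,y=(c[0]-cal["cx"])/cal["fx"],(c[1]-cal["cy"])/cal["fy"];r=np.hypot(x,y)
        d=T[:3,:3]@np.array([np.sin(r)*x/r,-np.sin(r)*y/r,-np.cos(r)]);z={'r':.115}.get(k[0],.017)
        print(k,a,c,b,(T[:3,3]+d*(z-T[2,3])/d[2]).round(4))
E
```

```text
[ 0.57602329 -0.16283026  0.19426688]
red0 1629 [313.0, 213.6] [292, 189, 42, 49] [ 0.5803 -0.1571  0.115 ]
blue 585 [172.0, 38.9] [159, 25, 27, 29] [0.6683 0.0277 0.017 ]
yel 767 [286.6, 65.7] [271, 51, 32, 31] [ 0.6731 -0.095   0.017 ]
```

View pics/w1.png

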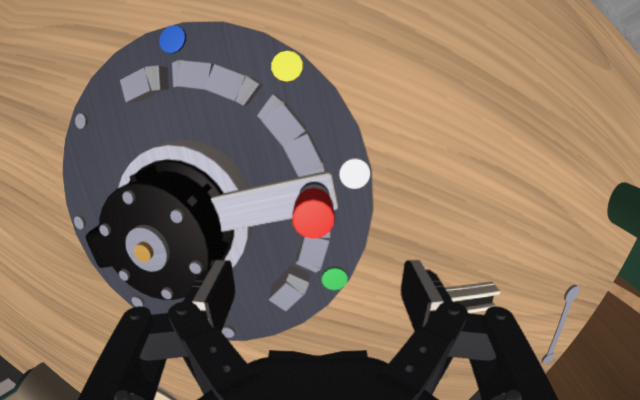

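>>> step_arm(increments=[{"dp": [0.02, 0.016, -0.11], "yaw": 0, "grip": 1}, {"dp": [0, 0, -0.11], "yaw": 0, "grip": 1}, {"dp": [0, 0, -0.11], "yaw": 0, "grip": 1}, {"dp": [0, 0, -0.11], "yaw": 0, "grip": 1}, {"dp": [0, 0, 0], "yaw": 0, "grip": 1}])

```text
clock: 2.52
position: [0.5813, -0.1598, 0.1081]
ee_rot: [-0.0, 0.984, 0.177, -0.001]
contact_force: [0.1, 0.2, 0.9]
width: 0.0854
gripper_force: 0.0
```

>>> step_arm(increments=[{"dp": [0, 0, 0], "yaw": 0, "grip": 0.4}, {"dp": [0, 0, 0], "yaw": 0, "grip": 0.2}, {"dp": [0, 0, 0], "yaw": 0, "grip": 0.2}, {"dp": [0, 0, 0], "yaw": 0, "grip": 0.2}], squeeze=50)

```text
clock: 3.02
position: [0.5809, -0.1575, 0.1096]
ee_rot: [-0.002, 0.984, 0.177, -0.0]
contact_force: [-2.3, 4.5, 6.7]
width: 0.0287
gripper_force: 49.5
```

>>> step_arm(increments=[{"dp": [0, 0, 0.04], "yaw": 0, "grip": 0.2}, {"dp": [0, 0, 0.04], "yaw": 0, "grip": 0.2}, {"dp": [0, 0, 0.04], "yaw": 0, "grip": 0.2}, {"dp": [0, 0, 0], "yaw": 0, "grip": 0.2}, {"dp": [0, 0, 0], "yaw": 0, "grip": 0.2}])

```text
clock: 3.65
position: [0.5805, -0.1578, 0.1309]
ee_rot: [-0.002, 0.984, 0.177, -0.002]
contact_force: [-0.4, 5.6, -11.6]
width: 0.0288
gripper_force: 50.2
```

>>> step_arm(increments=[{"dp": [0.05, 0.036, 0.008], "yaw": 0, "grip": 0.2}, {"dp": [0.0465, 0.0385, 0], "yaw": 0, "grip": 0.2}, {"dp": [0.082, 0.0905, 0], "yaw": 0, "grip": 0.2}, {"dp": [0.065, 0.103, 0], "yaw": 0, "grip": 0.2}, {"dp": [0, 0, 0], "yaw": 0, "grip": 0.2}])

```text
clock: 4.28
position: [0.6344, -0.1065, 0.1339]
ee_rot: [0.002, 0.984, 0.178, 0.003]
contact_force: [4.5, -1.4, -11.5]
width: 0.0282
gripper_force: 50.0
```

>>> step_arm(increments=[{"dp": [0.025, 0.113, 0], "yaw": 0, "grip": 0.2}, {"dp": [0.026, 0.119, 0], "yaw": 0, "grip": 0.2}, {"dp": [0, 0, 0], "yaw": 0, "grip": 0.2}])

```text
clock: 4.65
position: [0.6547, -0.0611, 0.1376]
ee_rot: [0.006, 0.984, 0.177, 0.015]
contact_force: [21.9, -2.1, -11.3]
width: 0.0251
gripper_force: 49.6
```

```bash
python3 - <<'E'
from h import *
for n in("scene","side"):
    im=cams.get_image(n);cal=cams.get_calibration(n);cv2.imwrite(f"pics/{n}1.png",im)
s=manip.get_state();print(s["position"],s["contact_force"])
a=cv2.imread("pics/scene1.png")[100:300,180:430];b=cv2.imread("pics/side1.png")[100:300,220:470]
cv2.imwrite("pics/c1.png",cv2.resize(np.hstack([a,b]),(800,320)))
E
```

```text
[ 0.65462127 -0.06159514  0.13760396] [ 22.53144036  -2.01788775 -11.61052725]
```

View pics/c1.png

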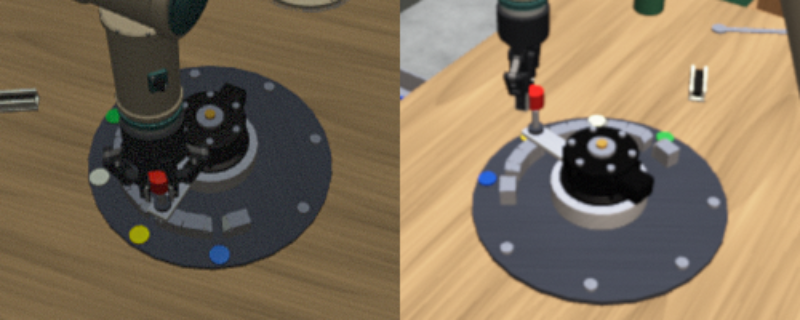

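```bash
cat > t.py <<'E'
from h import *
def knob(a,b,save=None):
    out=[]
    for n,im in(("scene",a),("side",b)):
        l=[x for x in blobs(im,*R['red0'],30) if 200<x[1][0]<420 and 120<x[1][1]<280]
        out.append((n,max(l)));
    print(out)
    (o1,d1),(o2,d2)=[ray(cams.get_calibration(n),*x[1]) for n,x in out]
    t=np.linalg.lstsq(np.stack([d1,-d2],1),o2-o1,rcond=None)[0];p=(o1+d1*t[0]+o2+d2*t[1])/2
    v=p[:2]-[.5042,-.042];print("knob",p.round(4),"r",np.hypot(*v).round(4),"turn",(np.degrees(np.arctan2(v[1],v[0]))+57.29).round(1))
    print("tool",manip.get_state()["position"].round(4),"radial",np.hypot(*(manip.get_state()["position"][:2]-[.5042,-.042])).round(4))
if __name__=="__main__": knob(cams.get_image("scene"),cams.get_image("side"))
E
python3 t.py
```

```text
[('scene', (118, [278.2, 212.1], [272, 206, 13, 16])), ('side', (146, [304.6, 160.1], [300, 152, 10, 17]))]
knob [ 0.641  -0.0692  0.1295] r 0.1395 turn 46.0
tool [ 0.6546 -0.0619  0.1376] radial 0.1517
```

>>> step_arm(increments=[{"dp": [0, 0, 0], "yaw": 0, "grip": 0.6}, {"dp": [0, 0, 0], "yaw": 0, "grip": 1}, {"dp": [0, 0, 0], "yaw": 0, "grip": 1}, {"dp": [0, 0, 0], "yaw": 0, "grip": 1}, {"dp": [0, 0, 0.1], "yaw": 0, "grip": 1}])

```text
clock: 5.48
position: [0.6393, -0.0593, 0.1526]
ee_rot: [-0.001, 0.984, 0.177, -0.002]
contact_force: [0.2, 0.2, 0.1]
width: 0.0852
gripper_force: 0.0
```

>>> step_arm(increments=[{"dp": [0, 0, 0.2], "yaw": -1, "grip": 1}, {"dp": [0, 0, 0], "yaw": -1, "grip": 1}, {"dp": [0, 0, 0], "yaw": -1, "grip": 1}, {"dp": [0, 0, 0], "yaw": -1, "grip": 1}, {"dp": [0, 0, 0], "yaw": 0, "grip": 1}])

```text
clock: 6.1
position: [0.6406, -0.0594, 0.194]
ee_rot: [0.0, 0.993, -0.121, -0.0]
contact_force: [0.0, -0.2, -0.1]
width: 0.0857
gripper_force: 0.0
```

```bash
python3 - <<'E'
from h import *
s=manip.get_state();print(s["qpos"].round(2))
import t
a=cams.get_image("scene");b=cams.get_image("side");im=cams.get_image("wrist");cv2.imwrite("pics/w2.png",im)
t.knob(a,b)
E
```

```text
[-0.2   0.42  1.45 -0.    1.28  1.61]
[('scene', (144, [279.1, 213.6], [273, 207, 13, 17])), ('side', (163, [303.9, 164.4], [298, 157, 12, 16]))]
knob [ 0.6399 -0.067   0.1196] r 0.138 turn 46.8
tool [ 0.6407 -0.0594  0.194 ] radial 0.1376
```

View pics/w2.png

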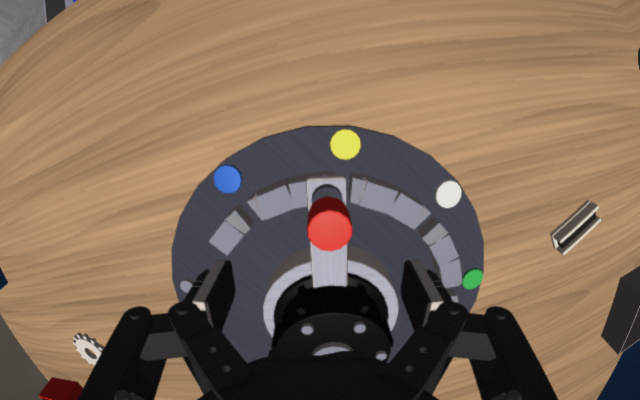

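>>> step_arm(increments=[{"dp": [0.005, -0.043, -0.1], "yaw": 0, "grip": 1}, {"dp": [0, 0, -0.1], "yaw": 0, "grip": 1}, {"dp": [0, 0, -0.1], "yaw": 0, "grip": 1}, {"dp": [0, 0, -0.065], "yaw": 0, "grip": 1}, {"dp": [0, 0, 0], "yaw": 0, "grip": 1}])

```text
clock: 6.88
position: [0.6412, -0.0679, 0.1199]
ee_rot: [-0.0, 0.993, -0.122, -0.001]
contact_force: [-0.0, -0.1, 0.3]
width: 0.0854
gripper_force: 0.0
```

>>> step_arm(increments=[{"dp": [0, 0, 0], "yaw": 0, "grip": 0.4}, {"dp": [0, 0, 0], "yaw": 0, "grip": 0.2}, {"dp": [0, 0, 0], "yaw": 0, "grip": 0.2}, {"dp": [0, 0, 0], "yaw": 0, "grip": 0.2}], squeeze=50)

```text
clock: 7.38
position: [0.642, -0.0688, 0.1212]
ee_rot: [0.001, 0.993, -0.122, 0.0]
contact_force: [0.5, -3.7, -1.7]
width: 0.0289
gripper_force: 49.4
```

>>> step_arm(increments=[{"dp": [0, 0, 0.025], "yaw": 0, "grip": 0.2}, {"dp": [0, 0, 0.02], "yaw": 0, "grip": 0.2}, {"dp": [0, 0, 0], "yaw": 0, "grip": 0.2}, {"dp": [0, 0, 0], "yaw": 0, "grip": 0.2}])

```text
clock: 7.88
position: [0.6421, -0.068, 0.1295]
ee_rot: [-0.0, 0.993, -0.122, 0.0]
contact_force: [4.8, -1.1, -11.4]
width: 0.0287
gripper_force: 50.0
```

```bash
python3 t.py
```

```text
[('scene', (85, [276.2, 213.0], [272, 205, 10, 18])), ('side', (145, [305.4, 161.2], [300, 154, 11, 17]))]
knob [ 0.6414 -0.0738  0.1235] r 0.1409 turn 44.2
tool [ 0.642  -0.068   0.1296] radial 0.1403
```

>>> step_arm(increments=[{"dp": [0.006, 0.0405, 0.005], "yaw": 0.39, "grip": 0.2}, {"dp": [0.003, 0.0405, 0], "yaw": 0.39, "grip": 0.2}, {"dp": [0.001, 0.041, 0], "yaw": 0.39, "grip": 0.2}, {"dp": [-0.001, 0.041, 0], "yaw": 0.39, "grip": 0.2}, {"dp": [0, 0, 0], "yaw": 0, "grip": 0.2}])

```text
clock: 8.6
position: [0.6446, -0.0343, 0.1311]
ee_rot: [-0.0, 1.0, -0.004, 0.001]
contact_force: [6.0, 0.7, -11.1]
width: 0.0289
gripper_force: 50.1
```

>>> step_arm(increments=[{"dp": [-0.008, 0.041, 0], "yaw": 0.39, "grip": 0.2}, {"dp": [-0.006, 0.041, 0], "yaw": 0.39, "grip": 0.2}, {"dp": [-0.009, 0.04, 0], "yaw": 0.39, "grip": 0.2}, {"dp": [-0.01, 0.039, 0], "yaw": 0.39, "grip": 0.2}, {"dp": [0, 0, 0], "yaw": 0, "grip": 0.2}])

```text
clock: 9.22
position: [0.6393, -0.0015, 0.1316]
ee_rot: [-0.001, 0.994, 0.112, 0.003]
contact_force: [8.4, 2.6, -11.0]
width: 0.029
gripper_force: 50.2
```

>>> step_arm(increments=[{"dp": [-0.013, 0.038, 0], "yaw": 0.39, "grip": 0.2}, {"dp": [-0.013, 0.038, 0], "yaw": 0.39, "grip": 0.2}, {"dp": [0, 0, 0], "yaw": 0, "grip": 0.2}, {"dp": [0, 0, 0], "yaw": 0, "grip": 0.2}])

```text
clock: 9.72
position: [0.634, 0.0139, 0.1315]
ee_rot: [-0.001, 0.986, 0.17, 0.003]
contact_force: [8.1, 4.6, -11.5]
width: 0.0286
gripper_force: 50.3
```

```bash
python3 t.py
```

```text
[('scene', (155, [315.6, 217.9], [309, 211, 14, 18])), ('side', (75, [290.3, 178.6], [288, 171, 6, 17]))]
knob [0.6283 0.0103 0.1284] r 0.1346 turn 80.2
tool [0.634  0.0139 0.1315] radial 0.1413
```

>>> step_arm(increments=[{"dp": [0, -0.005, -0.04], "yaw": 0, "grip": 0.2}, {"dp": [0, 0, -0.04], "yaw": 0, "grip": 0.2}, {"dp": [0, 0, -0.03], "yaw": 0, "grip": 0.2}, {"dp": [0, 0, 0], "yaw": 0, "grip": 0.2}, {"dp": [0, 0, 0], "yaw": 0, "grip": 0.2}])

```text
clock: 10.45
position: [0.6343, 0.0131, 0.11]
ee_rot: [-0.001, 0.986, 0.169, 0.003]
contact_force: [7.0, 5.3, -8.2]
width: 0.0287
gripper_force: 50.5
```

>>> step_arm(increments=[{"dp": [0, 0, 0], "yaw": 0, "grip": 0.6}, {"dp": [0, 0, 0], "yaw": 0, "grip": 1}, {"dp": [0, 0, 0], "yaw": 0, "grip": 1}, {"dp": [0, 0, 0], "yaw": 0, "grip": 1}, {"dp": [0, 0, 0], "yaw": 0, "grip": 1}])

```text
clock: 11.08
position: [0.6317, 0.0109, 0.109]
ee_rot: [0.0, 0.986, 0.17, -0.0]
contact_force: [-1.2, -0.4, 0.5]
width: 0.0856
gripper_force: 0.0
```

>>> step_arm(increments=[{"dp": [0, 0, 0.1], "yaw": 0, "grip": 1}, {"dp": [0, 0, 0.2], "yaw": 0, "grip": 1}, {"dp": [0, 0, 0.2], "yaw": 0, "grip": 1}, {"dp": [0, 0, 0.1], "yaw": 0, "grip": 1}, {"dp": [0, 0, 0], "yaw": 0, "grip": 1}])

```text
clock: 11.7
position: [0.6327, 0.0108, 0.2308]
ee_rot: [0.001, 0.986, 0.17, 0.002]
contact_force: [0.1, -0.2, 0.1]
width: 0.0853
gripper_force: 0.0
```

```bash
python3 - <<'E'
from h import *
import t
a=cams.get_image("scene");b=cams.get_image("side");t.knob(a,b)
w=cv2.resize(cams.get_image("wrist"),(400,250))
c=cv2.resize(b[100:250,220:460],(400,250))
cv2.imwrite("pics/f.png",np.hstack([w,c]))
E
```

```text
[('scene', (144, [315.4, 224.0], [309, 217, 13, 17])), ('side', (168, [287.3, 187.0], [281, 179, 13, 17]))]
knob [0.6324 0.0136 0.1056] r 0.1398 turn 80.7
tool [0.6312 0.011  0.228 ] radial 0.1376
```

View pics/f.png

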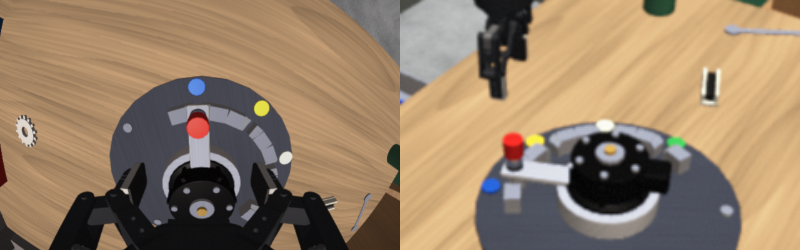

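The arm points at the blue button (wrist view: blue at 197,86 and knob at 198,128). The knob measures z 0.1056, against 0.1048 when it was home at the start, so the plunger is home. The gripper is clear.

```bash
python3 -c "from rig import ticket; print(ticket.sign_off())"
```

```text
the job is handed in; nothing more can be done
None
```

The housing is at the blue station with the plunger home, the knob released and the gripper clear; my first grip slipped mid-turn, so I let the knob down onto the rail near the yellow slot and regrasped before finishing, the sprocket and retainer were never approached, and the job is handed in (no verdict was returned).

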